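# Set the clamp nut of a label-roll stand to a quarter turn of running play

## Task

Screw the red knurled nut on the label-roll stand down (clockwise seen from above) until it bottoms out, then back it off a quarter turn so that the roll has running play. Finish while still gripping the nut at that setting: do not let go of it. Leave the spare roll, the screwdriver and the hex key where they lie.

Things in the scene. Friction and masses are not known exactly. Their poses are not given: they have to be found in the camera images.
- unwind_stand: Fixed stand for a label roll: grey base plate 112 x 112 x 10 mm, on it a white label roll (66 mm across, lying flat, 16 to 67 mm above the bench) on a vertical threaded steel stud 15 mm thick that ends 123 mm above the bench. Origin on the stud's axis at bench height, z up. Does not move. A tool case (top about 0.23 m, with things on it) stands to its right, a 0.3 m printer to its left.
- clamp_nut: Red knurled round nut, captive on the stud above the roll. Barrel 39 mm across, 34 mm high, grippable at any angle; below it a dark flange 52 mm across, 5 mm thick. Origin on the axis at the flange's underside, 70 mm above the bench when home (top then 109 mm). z up, x along the white line on top. Right-hand thread, 6 mm per turn: it sinks as it is screwed down. The stud sticks out at most 14 mm.
- nut_grip (a point): Point on the nut's axis 28 mm above its underside, at the height to grip with the fingertips clear of the flange and the roll below.
- nut_turn (a joint): Turn of the nut in rad: 0 = bottomed out (a hard stop), growing as it is unscrewed anticlockwise seen from above; a quarter turn is 1.571. Starts between 1.9 and 4.0. It turns with a light drag of about 0.05 N m and stays where it is left; at 0 it stops dead and a gripper with moderate grip slips round it.
- spare_roll: Loose bystander: spare white label roll lying flat, 68 mm across, 39 mm high; origin at the centre of its underside. Lies 12 to 15 cm from the stud, on the far side.
- screwdriver: Loose bystander: yellow and black screwdriver lying on the bench, 162 mm long along its own y axis, 27 mm thick; origin at the middle of its underside. About 12 cm to the left of the stud.
- hex_key: Loose bystander: black hex key lying flat on the bench, 82 mm long along its own y axis, 5 mm thick; origin at the middle of its underside. About 12 cm to the right of the stud.

How it is judged:
On the way, in this order (a step that is already met when the one before it is completed fails the run):
1. the nut is screwed down until it bottoms out (value of joint nut_turn below 0.08 rad), for 0.2 s.
2. the nut is backed off a quarter turn while the fingers grip it (value of joint nut_turn between 1.27 and 1.87 rad and contact force between the fingers and clamp_nut above 2 N), for 0.2 s.
At the end, for the whole second after the job is handed in: After having been bottomed out (within 0.08 rad of the stop, for 0.2 s), the nut stands still at a quarter turn open (1.57 rad, within 0.30 rad) and the fingers still grip it (contact force over 2 N); the spare roll, the screwdriver and the hex key lie within 20 mm of where they were (all of step 2 and velocity of joint nut_turn between -0.1 and 0.1 rad/s and distance of each of spare_roll, screwdriver, hex_key from where it was at the start of the episode below 0.02 m); the arm keeps its last pose, push and grip.
It fails at once if the spare roll, the screwdriver or the hex key is pushed more than 20 mm away (distance of any of spare_roll, screwdriver, hex_key from where it was at the start of the episode above 0.02 m).
It also fails if it takes over 64 s, if anything falls off the work surface, if the arm or the gripper's body presses on something with over 40 N, if the wrist force passes 120 N, or if a joint passes its speed limit or range.

## Robot

A 7-joint arm with a two-finger parallel gripper is mounted at the origin on a cart in front of the work surface, level with it; the furniture and walls round the work are solid. World frame = base frame: x ahead of the robot, y to its left, z up, the work surface at z = 0. Lengths are in m, angles in rad, forces in N, time in s.
With the tool pointing down it reaches from about 0.425 to 0.925 m from the base axis. Payload 6.8 kg.
Tool frame: the origin (TCP) lies midway between the tips of the shut fingers; the grasp point (between the pads) lies 19 mm behind it; z points along the fingers, y is the line along which they close (so a half turn about z gives the same grasp; the last joint's range is limited). The gripper opens to 85 mm and grips with 20 to 120 N. Pads are 22 mm wide; open, the fingers measure 114 mm over their backs; the gripper's body (76 mm by 85 mm) begins 54 mm behind the grasp point. The pads swing forward as they close: fully open they stand 13 mm farther back than shut.
Start: joints at [1.143, 0.477, 0.022, 1.555, -0.011, 1.109, -0.083], TCP at [0.212, -0.641, 0.193] pointing down, gripper open.
Joint ranges: [-2.96, 2.96], [-0.34, 2.1], [-1.41, 1.46], [0.24, 2.44], [-1.37, 4.51], [0.17, 1.92], [-2.96, 2.96]. Speed limits (rad/s): [2.39, 2.39, 3.14, 3.14, 3.14, 3.14, 3.14].

## Interface

Orientations are given as a unit quaternion [w, x, y, z].
In Python, from station import * gives the robot as it stands.
- The arm moves only by the shell command python3 -m creep 'ROWS' [FORCE]. ROWS is JSON, a list of rows, each a list of 7 numbers: the gripper command: -1 is shut, 1 is fully open, values between are in proportion, then the shift along the world's x, y, z in mm, then the turn, a rotation vector about the world's x, y, z in rad. A call has 1 to 5 rows; each row shifts and turns the commanded pose from where the row before left it; what a row does not reach is not made up. A row lasts 1/8 s, in which the tool goes at most 62.5 mm and 10.7 degrees, less where a joint would pass 70% of its speed; a pose out of reach is approached as far as the arm can. A call is refused whole if a number of a shift passes 62.5 or a number of a turn 0.188, either way. A call with a gripper value outside its range is refused whole. The fingers move at their own pace and stop on an object; FORCE is the grip in N (left out, the last holds). Time passes only in rows, so rows that do not move let the fingers close. It gives the time, the measured TCP pose, the force, the opening and the grip force at its end, in the units of the state.
- get_obs(): the state, without advancing time (a new reading comes with each control period).
- read_camera(name): name is "side" or "top"; returns (picture, depth): 480x640x3 uint8, red, green, blue; 480x640 float32, m along the optical axis (not along the pixel's ray), 0 where there is no reading.
- camera_params(name): a dict with "intrinsics" (3x3 intrinsics, pixels), "k1" (the pictures are not rectified: a ray, as slopes to the right and down, at radius r is drawn at 1 + k1 r^2 times it, then the intrinsics apply), "cam_to_world" (4x4, takes a point from camera to world coordinates). Camera axes: x right, y up, looking along -z (the intrinsics and any distortion apply to the point x, -y, -z); pixel columns grow to the right and rows downward; lengths in m; the calibration is good to about 2 mm. A picture is of the moment at which its call begins. camera_params takes no time and is no camera call.
- hand_in(): hands the job in; it is judged then, once.
The state is a dict: "t": time; "q": joint angles; "joint_vel": joint speeds; "joint_torque": joint torques, N m; "eef_pos": TCP position; "tool_rot": TCP orientation; "contact_force": force on the tool from outside, world axes, zero at the start; "torque": the same for the moment, N m; "gripper_width": opening from 0.0 (shut) to 1.0 (fully open); "grasp_force": force on a finger pad.
Only numpy, scipy, OpenCV 4.12 (cv2) and the standard library are available. Lean on these libraries where they do the work, as an engineer would, in place of code of your own. Each camera call takes 0.05 s, during which the arm holds its last target. There are 200 camera calls.

## Working session

There is one attempt and no reset: what is moved stays moved. The work goes in short steps, Python scripts to look and compute and a shell command to move; the robot and the scene stay as the last step left them, time stands still between calls to the robot, and variables do not carry over. Pictures are saved under pics/ and viewed, at most 11 in all, crops included, and the job is handed in when it is done.

```bash
mkdir -p pics
cat > h.py <<'E'
from station import *
import numpy as np, cv2
def ray(P,u,v):
    K=np.array(P["intrinsics"]);k=P["k1"];T=np.array(P["cam_to_world"])
    d=np.array([(u-K[0,2])/K[0,0],(v-K[1,2])/K[1,1]]);s=d.copy()
    for _ in range(20): s=d/(1+k*(s@s))
    return T[:3,3],T[:3,:3]@np.array([s[0],-s[1],-1.])
def onz(P,u,v,z):
    o,d=ray(P,u,v);return o+d*(z-o[2])/d[2]
def atdepth(P,u,v,D):
    o,d=ray(P,u,v);return o+d*D
E
python3 - <<'E'
from h import *
for n in("side","top"):
    im,d=read_camera(n);cv2.imwrite(f"pics/{n}0.png",im[:,:,::-1]);np.savez(f"{n}0.npz",im=im,d=d)
    P=camera_params(n);print(n,np.round(P["cam_to_world"],3).tolist(),P["k1"],P["intrinsics"][0])
    h=cv2.cvtColor(im,cv2.COLOR_RGB2HSV);m=((h[...,0]<8)|(h[...,0]>172))&(h[...,1]>140)&(h[...,2]>60)
    k,l,s,c=cv2.connectedComponentsWithStats(m.astype(np.uint8))
    for i in range(1,k):
        if s[i,4]>60:
            D=np.median(d[l==i]);print(s[i],c[i],D,atdepth(P,*c[i],D))
print(get_obs())
E
```

```text
side [[0.989, 0.09, -0.12, 0.493], [-0.15, 0.628, -0.764, -0.604], [0.006, 0.773, 0.634, 0.672], [0.0, 0.0, 0.0, 1.0]] -0.04743510191603211 [565.57198629   0.         320.8653172 ]
[391 198  65  22 260] [423.63461538 208.62307692] 1.1129411 [0.83332341 0.26147101 0.02356715]
[239 244  27  31 563] [252.76198934 261.45470693] 0.8698989 [0.49154367 0.0607588  0.1005009 ]
[ 450  304   90  176 3716] [492.54144241 369.88078579] 0.6221694 [ 0.74336272 -0.2436383   0.1719361 ]
[ 151  346   21  134 1236] [162.61326861 414.31148867] 0.5671079 [ 0.38764605 -0.25397395  0.17916985]
[312 412  17  36 257] [321.03501946 431.57198444] 0.54329234 [ 0.54231785 -0.30178256  0.18831804]
top [[-0.013, 0.981, -0.194, 0.459], [-1.0, -0.016, -0.01, 0.107], [-0.013, 0.194, 0.981, 0.929], [0.0, 0.0, 0.0, 1.0]] -0.049977536741858924 [465.07178041   0.         321.50194248]
[227 121  43  50 245] [248.04081633 145.08979592] 0.96197224 [0.83007399 0.26653816 0.02327159]
[ 464  137  176   77 1968] [532.91768293 157.96087398] 0.79204303 [ 0.73753635 -0.25113283  0.17268436]
[502 236  15   9  92] [508.95652174 240.2
[... 475 characters left out ...]
([ 1.14290813,  0.4777312 ,  0.02234419,  1.55633844, -0.01149001,
        1.10929797, -0.0830896 ]), 'joint_vel': array([ 0.00022076, -0.00087663,  0.00145695, -0.00215645, -0.00049415,
        0.00140264, -0.00104943]), 'joint_torque': array([ 4.46890161e-03, -5.97757781e+01,  1.61398284e+00, -2.81952953e+01,
        1.28873368e-02,  5.05330929e-03,  2.87999001e-05]), 'eef_pos': array([ 0.21199257, -0.64022406,  0.19181976]), 'tool_rot': array([-8.00011511e-04,  9.87241136e-01,  1.59230213e-01, -1.94665395e-04]), 'contact_force': array([-0.02608346,  1.06629446,  0.30140821]), 'torque': array([ 0.00772583, -0.01599779,  0.02272932]), 'grasp_force': 0.0, 'gripper_width': 0.9999331451705649}
```

View pics/side0.png

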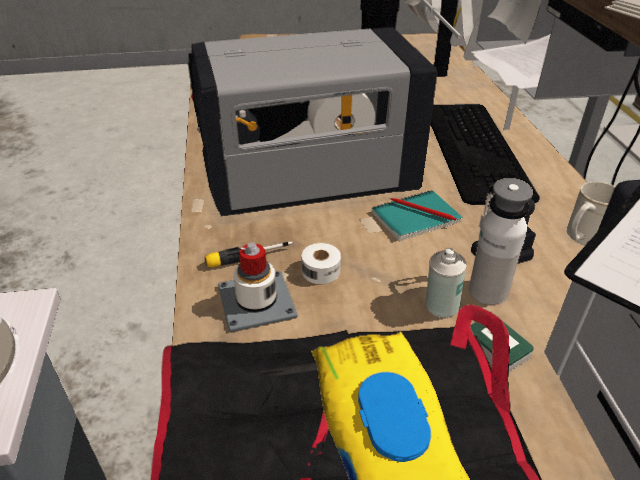

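View pics/top0.png

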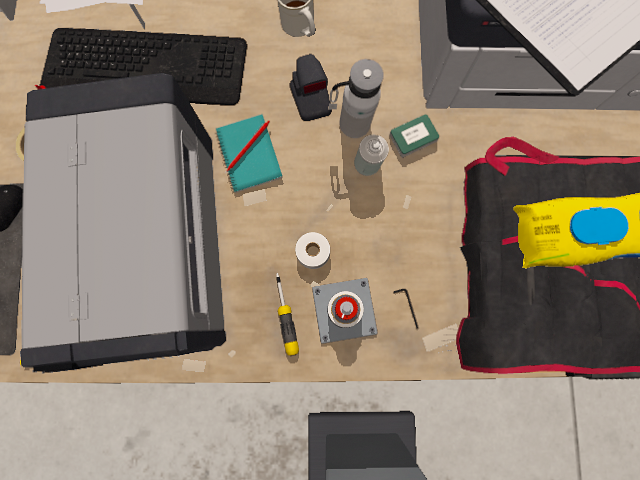

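Both views show the nut: in side at about (252,258), in top at about (346,308). The screwdriver is left of it (288,320), the spare roll on the far side (313,250), and the hex key on the right (410,305). Next I'll zoom in on the nut.

Run:
```python
import numpy as np,cv2
a=np.load("side0.npz")["im"][230:300,217:292];b=np.load("top0.npz")["im"][275:345,310:385]
f=lambda x:cv2.resize(x[...,::-1],(400,373),interpolation=cv2.INTER_CUBIC)
cv2.imwrite("pics/crop0.png",np.hstack([f(a),f(b)]))
```

```text
(no output)
```

View pics/crop0.png

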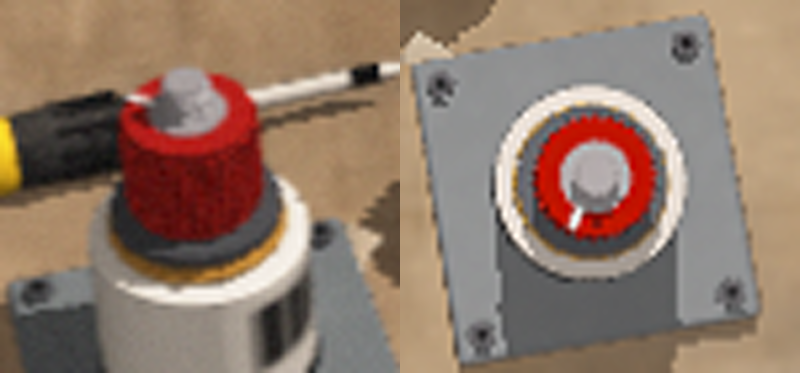

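The side crop puts the stud tip at (252.1,244.1) and the nut rim centre at (252.4,250.3). The top crop puts them at (347.1,306) and (346.9,308.2). The white line points near and left (yaw about 2.65), which is about 2.5 rad from the plate axis.

Run:
```python
from h import *
S=camera_params("side");T=camera_params("top")
for a,b in(((252.1,244.1),(347.1,306)),((252.4,250.3),(346.9,308.2))):
    o,d=ray(S,*a);p,e=ray(T,*b)
    x=np.linalg.lstsq(np.c_[d,-e],p-o,rcond=None)[0];A=o+d*x[0];B=p+e*x[1];print(A,B,(A+B)/2,np.linalg.norm(A-B))
D=np.load("top0.npz");im=D["im"];d=D["d"]
# roll top: white ring outline fitted in top, and plate corners
for u,v in((312.5,288),(376,335.5),(368.8,278),(317,283)): pass
q=np.array([(412,68),(705,15),(757,312),(462,362)],float);c=(q-[400,0])/5.333+[310,275]
w=[onz(T,*x,.01)[:2] for x in c];print("plate centre",np.mean(w,0),w)
for z in(.110,.112,.114):print(z,onz(T,346.9,308.2,z),onz(S,252.4,250.3,z))
p=get_obs();w0,x,y,z=p["tool_rot"];print("tool y yaw",np.arctan2(2*(y*z+w0*x),1-2*(x*x+z*z)),np.arctan2(1-2*(x*x+z*z),2*(x*y-w0*z)))
# obstacles: max heights near path
for n in("side","top"):
    D=np.load(n+"0.npz")["d"];P=camera_params(n);h=[]
    for v in range(0,480,6):
        for u in range(0,640,6):
            if D[v,u]>0:
                X=atdepth(P,u,v,D[v,u])
                if X[2]>.12 and .2<X[0]<.75 and -.75<X[1]<.35:h.append(X)
    h=np.array(h);
    for y0 in np.arange(-.75,.35,.1):
        g=h[(h[:,1]>=y0)&(h[:,1]<y0+.1)]
        if len(g):print(n,round(y0,2),g.min(0).round(2),g.max(0).round(2))
```

```text
[0.49294266 0.07343629 0.12457604] [0.49297291 0.07343731 0.12457727] [0.49295779 0.0734368  0.12457666] 3.029436106186291e-05
[0.49253728 0.07344164 0.11226837] [0.48971413 0.07335378 0.11216581] [0.49112571 0.07339771 0.11221709] 0.0028263799413923937
plate centre [0.48972799 0.07391813] [array([0.53444553, 0.1364695 ]), array([0.55242803, 0.02765088]), array([0.44413659, 0.01213347]), array([0.4279018 , 0.11941869])]
0.11 [0.48979559 0.0732644  0.11      ] [0.49253422 0.07618818 0.11      ]
0.112 [0.48972037 0.07334694 0.112     ] [0.49253692 0.07376658 0.112     ]
0.114 [0.48964514 0.07342947 0.114     ] [0.49253962 0.07134498 0.114     ]
tool y yaw -3.1398633613915865 -1.2509745872767288
side -0.45 [ 0.56 -0.38  0.16] [ 0.75 -0.35  0.24]
side -0.35 [ 0.38 -0.35  0.16] [ 0.75 -0.25  0.24]
side -0.25 [ 0.38 -0.25  0.16] [ 0.75 -0.15  0.23]
side -0.15 [ 0.43 -0.15  0.16] [ 0.45 -0.15  0.16]
side 0.05 [0.49 0.07 0.12] [0.49 0.07 0.12]
side 0.25 [0.42 0.3  0.12] [0.75 0.35 0.28]
top -0.45 [ 0.38 -0.45  0.15] [ 0.75 -0.35  0.23]
top -0.35 [ 0.38 -0.35  0.16] [ 0.75 -0.25  0.23]
top -0.25 [ 0.38 -0.25  0.12] [ 0.75 -0.15  0.23]
top -0.15 [ 0.38 -0.15  0.12] [ 0.69 -0.13  0.16]
top 0.05 [0.49 0.07 0.12] [0.49 0.07 0.12]
top 0.25 [0.42 0.3  0.12] [0.75 0.35 0.28]
```

```bash
python3 -m creep '[[1,0,0,40,0,0,0.18],[1,0,0,40,0,0,0.18],[1,0,0,40,0,0,0.18],[1,24,39,0,0,0,0.18],[1,24,39,0,0,0,0.18]]' 40
python3 -m creep '[[1,24,39,0,0,0,0.18],[1,24,39,0,0,0,0.18],[1,24,39,0,0,0,0.18],[1,24,39,0,0,0,0.18],[1,24,39,0,0,0,0.18]]'
python3 -m creep '[[1,24,39,0,0,0,0.18],[1,24,39,0,0,0,0.18],[1,24,39,0,0,0,0.18],[1,6,46,0,0,0,0.18],[1,6,46,0,0,0,0.18]]'
python3 -c "
from station import *
o=get_obs();print(o['eef_pos'],o['q'],o['tool_rot'])"
```

```text
t: 0.72
eef_pos: [0.2604, -0.562, 0.3126]
tool_rot: [0.0, 0.818, 0.575, 0.0]
contact_force: [0.6, 0.4, -0.1]
gripper_width: 1.001
grasp_force: 0.0
t: 1.35
eef_pos: [0.3806, -0.3663, 0.3124]
tool_rot: [-0.0, 0.486, 0.874, 0.0]
contact_force: [-0.1, -0.4, -0.3]
gripper_width: 1.0
grasp_force: 0.0
t: 1.98
eef_pos: [0.4641, -0.1572, 0.3123]
tool_rot: [-0.0, 0.058, 0.998, 0.0]
contact_force: [-0.0, 0.1, 0.1]
gripper_width: 1.0
grasp_force: 0.0
[ 0.46414381 -0.15723406  0.31233193] [ 0.83330955  0.1242746  -0.68739594  1.78583651  0.08244405  1.26113009
  1.57945519] [-3.05729827e-04  5.78791150e-02  9.98323542e-01  1.38449144e-04]
```

```bash
python3 -m creep '[[1,5,46,0,0,0,0.18],[1,5,46,0,0,0,0.18],[1,5,46,0,0,0,0.18],[1,6,46,0,0,0,0.18],[1,6,46,-20,0,0,0.18]]'
python3 -m creep '[[1,0,0,-30,0,0,0],[1,0,0,-30,0,0,0],[1,0,0,0,0,0,0]]'
python3 - <<'E'
from h import *
o=get_obs();print(o['eef_pos'],o['q'],o['tool_rot'])
im,_=read_camera("side");im2,_=read_camera("top")
cv2.imwrite("pics/above.png",np.hstack([im[60:330,130:430],im2[180:450,230:530]])[:,:,::-1])
E
```

```text
t: 2.6
eef_pos: [0.4921, 0.0727, 0.2935]
tool_rot: [0.001, -0.382, 0.924, -0.001]
contact_force: [-0.1, -1.0, 0.1]
gripper_width: 1.0
grasp_force: 0.0
t: 2.98
eef_pos: [0.4894, 0.0707, 0.2307]
tool_rot: [-0.002, -0.38, 0.925, 0.001]
contact_force: [-1.3, -0.6, 0.5]
gripper_width: 1.0
grasp_force: 0.0
[0.4893739  0.07066343 0.23071961] [ 0.53531954  0.25880558 -0.93046634  1.8805574   0.22842066  1.11939565
  1.86855432] [-2.35122108e-03 -3.79564829e-01  9.25161831e-01  7.73457352e-04]
```

View pics/above.png

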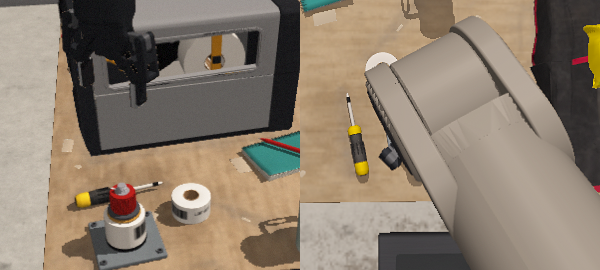

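The gripper hangs above the nut (nut at (122,200) in the side crop), with a clear way down.

```bash
python3 -m creep '[[1,1,2,-30,0,0,0],[1,0,0,-30,0,0,0],[1,0,0,-20,0,0,0],[1,0,0,0,0,0,0]]'
python3 - <<'E'
from h import *
o=get_obs();print(o['eef_pos'],o['q'],o['contact_force'])
E
```

```text
t: 3.58
eef_pos: [0.4919, 0.073, 0.1524]
tool_rot: [-0.001, -0.379, 0.925, 0.0]
contact_force: [0.2, -0.2, 0.6]
gripper_width: 0.998
grasp_force: 0.0
[0.49194398 0.07300719 0.15240152] [ 0.46882172  0.35868223 -0.88843785  1.96855331  0.33618873  0.969268
  1.76603517] [ 0.17363488 -0.18930844  0.57028814]
```

```bash
python3 -m creep '[[1,0,0,-30,0,0,0],[1,0,0,-25,0,0,0],[1,0,0,-16,0,0,0],[1,0,0,0,0,0,0]]'
python3 - <<'E'
from h import *
o=get_obs();print(o['eef_pos'],o['q'],o['contact_force'])
im,_=read_camera("side")
cv2.imwrite("pics/down.png",cv2.resize(im[150:330,150:370,::-1],(660,540)))
E
```

```text
t: 4.08
eef_pos: [0.4922, 0.0732, 0.0817]
tool_rot: [-0.0, -0.379, 0.925, 0.0]
contact_force: [-0.3, 0.2, 0.1]
gripper_width: 0.998
grasp_force: 0.0
[0.4922318  0.07323834 0.08171895] [ 0.39820964  0.45764198 -0.82352539  2.03167362  0.45002685  0.83983514
  1.66578155] [-0.31363438  0.18854987  0.05805604]
```

View pics/down.png

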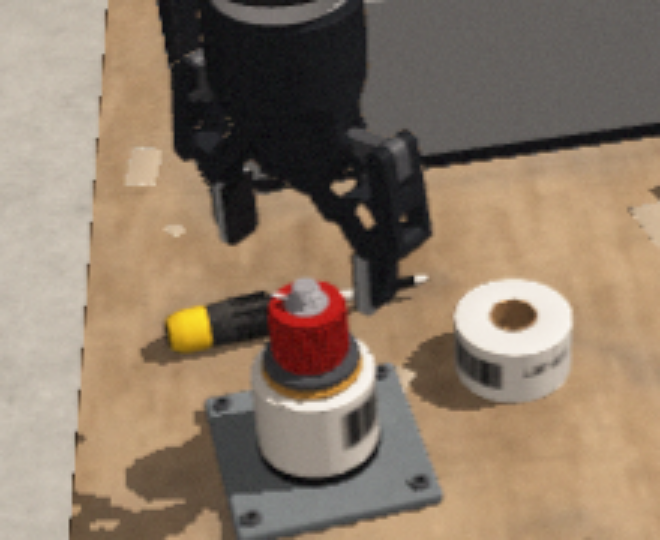

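The picture shows the fingertips, at about (228,230) and (275,250), higher or farther back than the pose suggests. I'll check with depth.

Run:
```python
from h import *
S=camera_params("side");T=np.array(S["cam_to_world"]);K=np.array(S["intrinsics"])
def proj(X):
    c=T[:3,:3].T@(np.array(X)-T[:3,3]);s=np.array([c[0],-c[1]])/-c[2];s*=1+S["k1"]*(s@s);return K[:2,:2]@s+K[:2,2]
im,d=read_camera("side")
for u,v in((228,227),(231,222),(275,247),(278,240),(275,235),(252,244),(252,258),(225,215)):
    print((u,v),im[v,u],d[v,u],atdepth(S,u,v,d[v,u]).round(4))
o=get_obs();w,x,y,z=o['tool_rot'];yy=np.array([2*(x*y-w*z),1-2*(x*x+z*z),0]);print(yy,o['eef_pos'])
for s in(-1,1):print(proj(o['eef_pos']+s*.0425*yy+[0,0,.013]))
print(im[225:262:4,252].tolist(),d[225:262:4,252])
```

```text
(228, 227) [25 23 24] 0.87114775 [0.4585 0.1008 0.1405]
(231, 222) [25 21 26] 0.86657006 [0.4639 0.1012 0.1493]
(275, 247) [22 21 25] 0.8183625 [0.5254 0.0297 0.1507]
(278, 240) [18 20 20] 0.8121471 [0.5303 0.0305 0.1625]
(275, 235) [22 23 20] 0.80335647 [0.5263 0.0288 0.1735]
(252, 244) [175 164 164] 0.86862445 [0.4928 0.0768 0.1221]
(252, 258) [181  29  24] 0.8555229 [0.4909 0.0532 0.114 ]
(225, 215) [17 13 18] 0.84914535 [0.4565 0.095  0.1679]
[-0.70198452  0.7121918   0.        ] [0.49305217 0.07356515 0.0827203 ]
[274.20569479 269.33365259]
[233.66089992 247.85466043]
[[159, 127, 92], [161, 128, 92], [157, 127, 93], [162, 132, 100], [164, 134, 103], [173, 163, 162], [165, 158, 158], [178, 166, 166], [188, 28, 27], [99, 20, 18]] [1.1109688  1.0966963  1.0870085  1.0762073  1.0653664  0.86340135
 0.86465454 0.8670088  0.8591031  0.8623056 ]
```

```bash
python3 -m creep '[[1,0,0,0,0,0,0],[1,0,0,0,0,0,0],[1,0,0,0,0,0,0],[1,0,0,0,0,0,0]]'
python3 - <<'E'
from h import *
im,d=read_camera("side");S=camera_params("side")
for u,v in((228,227),(275,247),(275,252),(231,245),(275,266)):
    print((u,v),im[v,u],d[v,u],atdepth(S,u,v,d[v,u]).round(4))
m=(im.max(2)<45);ys,xs=np.nonzero(m[200:300,215:290]);print(ys.max()+200)
cv2.imwrite("pics/down2.png",cv2.resize(im[150:330,150:370,::-1],(660,540)))
E
```

```text
t: 4.68
eef_pos: [0.4923, 0.0732, 0.0818]
tool_rot: [0.0, -0.379, 0.925, -0.0]
contact_force: [-1.1, 0.0, -0.1]
gripper_width: 0.999
grasp_force: 0.0
(228, 227) [23 22 25] 0.868995 [0.4586 0.099  0.1418]
(275, 247) [18 19 20] 0.81895965 [0.5254 0.0302 0.1504]
(275, 252) [44 39 37] 0.82520384 [0.525  0.0304 0.1407]
(231, 245) [167 135  99] 1.0593446 [ 4.535e-01  2.310e-01 -3.000e-04]
(275, 266) [183 150 115] 1.011408 [0.5299 0.1578 0.0015]
299
```

View pics/down2.png

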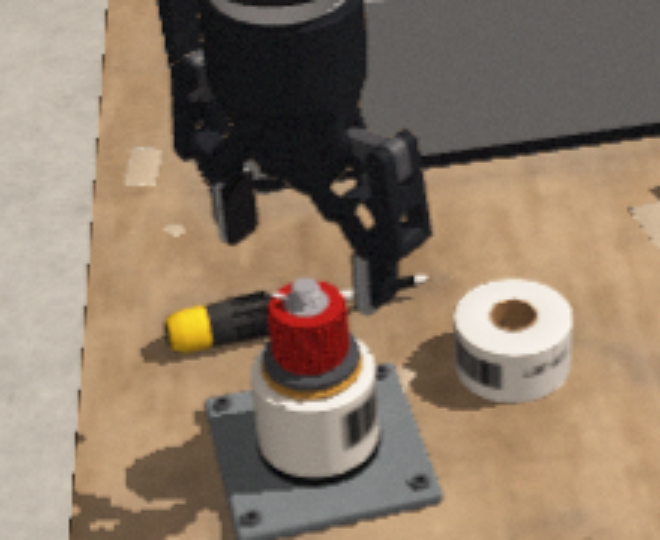

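The tips do stand at z≈0.137, about 42 mm above what the pose implies (0.095). Their x and y agree. I'll close part-way, still clear of the nut, to see where the tips swing.

```bash
python3 -m creep '[[0.25,0,0,0,0,0,0],[0.25,0,0,0,0,0,0],[0.25,0,0,0,0,0,0],[0.25,0,0,0,0,0,0],[0.25,0,0,0,0,0,0]]'
python3 - <<'E'
from h import *
im,d=read_camera("side");S=camera_params("side")
X={}
for v in range(200,290):
    for u in range(215,300):
        if d[v,u]>0 and im[v,u].max()<70:
            p=atdepth(S,u,v,d[v,u])
            if np.hypot(*(p[:2]-[.492,.073]))<.07 and p[2]>.118: X[u,v]=p
P=np.array(list(X.values()));s=(P[:,:2]-[.492,.073])@[-.702,.712]
for n,g in(("L",P[s>.008]),("R",P[s<-.008])):
    g=g[g[:,2].argsort()];print(n,g[:4].round(3).tolist())
cv2.imwrite("pics/half.png",cv2.resize(im[150:330,150:370,::-1],(660,540)))
E
```

```text
t: 5.35
eef_pos: [0.4922, 0.0732, 0.0817]
tool_rot: [-0.0, -0.379, 0.925, 0.0]
contact_force: [-0.3, 0.0, 0.3]
gripper_width: 0.626
grasp_force: 0.0
L [[0.474, 0.094, 0.124], [0.469, 0.089, 0.125], [0.472, 0.091, 0.125], [0.479, 0.097, 0.125]]
R [[0.517, 0.043, 0.131], [0.518, 0.045, 0.132], [0.511, 0.043, 0.132], [0.514, 0.04, 0.132]]
```

View pics/half.png

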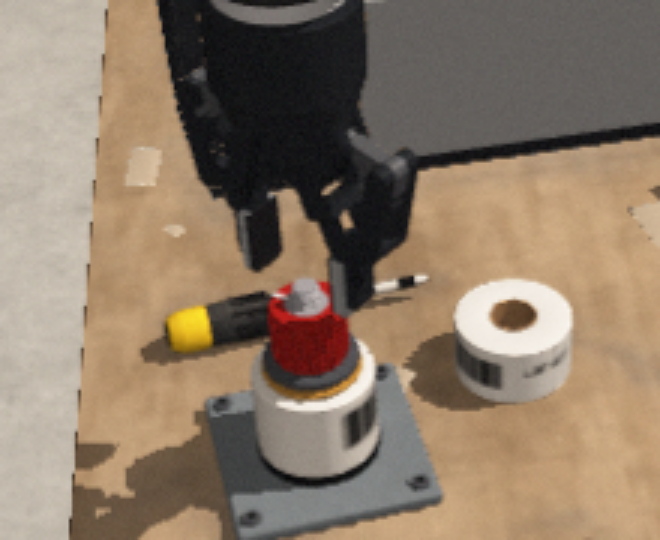

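At 53 mm opening the tips sit at z≈0.124–0.131 and are centred on the stud. The reported z is therefore about 40 mm too low. I'll go down by the picture, in small steps while watching the force.

```bash
python3 -m creep '[[0.6,0,0,0,0,0,0],[0.6,0,0,-5,0,0,0],[0.6,0,0,-8,0,0,0],[0.6,0,0,-8,0,0,0],[0.6,0,0,0,0,0,0]]'
python3 -m creep '[[0.6,0,0,-8,0,0,0],[0.6,0,0,-4,0,0,0],[0.6,0,0,0,0,0,0]]'
python3 - <<'E'
from h import *
im,d=read_camera("side")
cv2.imwrite("pics/down3.png",cv2.resize(im[150:330,150:370,::-1],(660,540)))
E
```

```text
t: 6.02
eef_pos: [0.4915, 0.0731, 0.0598]
tool_rot: [-0.001, -0.379, 0.925, 0.0]
contact_force: [-0.6, -0.4, 0.3]
gripper_width: 0.804
grasp_force: 0.0
t: 6.4
eef_pos: [0.492, 0.0732, 0.0484]
tool_rot: [-0.0, -0.379, 0.925, 0.0]
contact_force: [0.0, -0.1, -0.2]
gripper_width: 0.801
grasp_force: 0.0
```

View pics/down3.png

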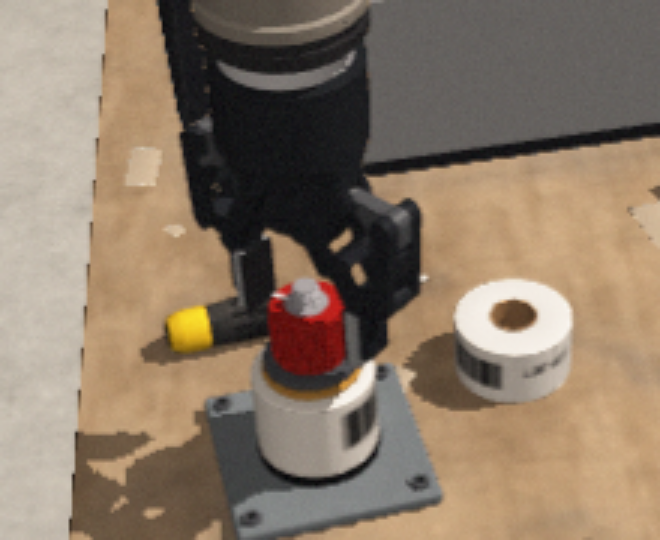

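The right finger (tip near (370,355)) is now beside the barrel and clear of it. Down 8 mm more, then close.

```bash
python3 -m creep '[[0.6,0,0,-4,0,0,0],[0.6,0,0,-4,0,0,0],[0.6,0,0,0,0,0,0]]'
python3 -m creep '[[-1,0,0,0,0,0,0],[-1,0,0,0,0,0,0],[-1,0,0,0,0,0,0],[-1,0,0,0,0,0,0],[-1,0,0,0,0,0,0]]' 30
python3 - <<'E'
from h import *
im,d=read_camera("side");o=get_obs();print(o['q'],o['torque'],o['eef_pos'])
cv2.imwrite("pics/grip.png",cv2.resize(im[180:300,190:320,::-1],(650,600)))
E
```

```text
t: 6.82
eef_pos: [0.4919, 0.0731, 0.0404]
tool_rot: [-0.0, -0.379, 0.925, 0.0]
contact_force: [-0.1, 0.3, -0.9]
gripper_width: 0.802
grasp_force: 0.0
t: 7.45
eef_pos: [0.4913, 0.0744, 0.0411]
tool_rot: [-0.0, -0.38, 0.925, 0.001]
contact_force: [-4.5, 2.7, 7.4]
gripper_width: 0.447
grasp_force: 29.5
[ 0.35168485  0.51715768 -0.77601002  2.06072548  0.52105364  0.76676463
  1.60312852] [ 0.45183817  0.92568101 -0.07093917] [0.49125848 0.07439685 0.04113453]
```

View pics/grip.png

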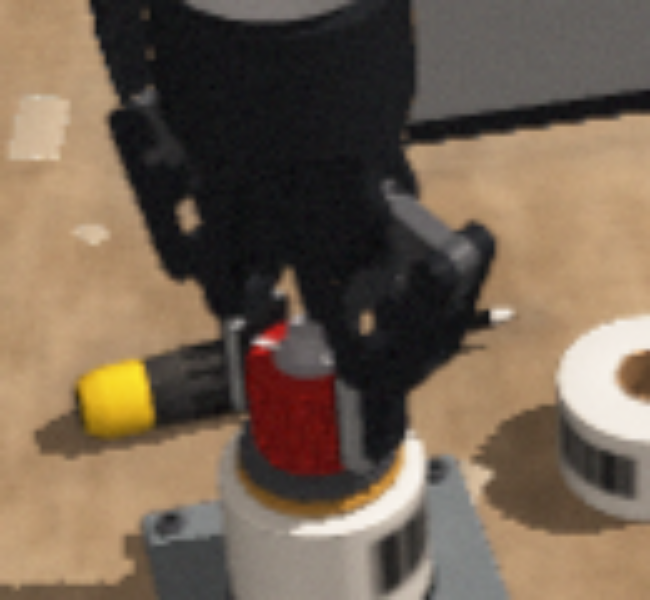

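The fingers grip the barrel at 38 mm opening, with the tips just above the flange. The white line shows at (268,343). Now I'll turn it clockwise, sinking with the thread.

```bash
g='import station as s;o=s.get_obs();print("T",o["torque"].round(2),o["q"].round(2))'
python3 -m creep '[[-1,-0.5,0.5,0,0,0,-0.15],[-1,0,0,-0.1,0,0,-0.15],[-1,0,0,-0.1,0,0,-0.15],[-1,0,0,-0.1,0,0,-0.15],[-1,0,0,-0.1,0,0,-0.15]]'; python3 -c "$g"
python3 -m creep '[[-1,0,0,-0.1,0,0,-0.15],[-1,0,0,-0.1,0,0,-0.15],[-1,0,0,-0.1,0,0,-0.15],[-1,0,0,-0.1,0,0,-0.15],[-1,0,0,-0.1,0,0,-0.15]]'; python3 -c "$g"
```

```text
t: 8.12
eef_pos: [0.4912, 0.0744, 0.0405]
tool_rot: [-0.0, -0.012, 1.0, 0.0]
contact_force: [-1.7, 1.3, 0.0]
gripper_width: 0.449
grasp_force: 29.9
T [0.28 0.39 0.02] [ 0.21  0.47 -0.6   2.07  0.4   0.72  0.96]
t: 8.75
eef_pos: [0.4912, 0.0744, 0.0398]
tool_rot: [-0.0, 0.355, 0.935, 0.0]
contact_force: [-1.6, 1.8, -0.7]
gripper_width: 0.447
grasp_force: 30.1
T [0.29 0.32 0.04] [ 0.07  0.44 -0.42  2.08  0.27  0.68  0.32]
```

```bash
g='import station as s;o=s.get_obs();print("T",o["torque"].round(2),o["q"].round(2))'
python3 -m creep '[[-1,0,0,-0.1,0,0,-0.15],[-1,0,0,-0.1,0,0,-0.15],[-1,0,0,-0.1,0,0,-0.15],[-1,0,0,-0.1,0,0,-0.15]]'; python3 -c "$g"
python3 -m creep '[[-1,0,0,-0.1,0,0,-0.1],[-1,0,0,-0.1,0,0,-0.1]]'; python3 -c "$g"
python3 -m creep '[[-1,0,0,-0.1,0,0,-0.1],[-1,0,0,0,0,0,-0.1]]'; python3 -c "$g"
python3 -m creep '[[-1,0,0,-0.1,0,0,-0.1],[-1,0,0,0,0,0,-0.1]]'; python3 -c "$g"
```

```text
t: 9.25
eef_pos: [0.4911, 0.0744, 0.0393]
tool_rot: [-0.0, 0.615, 0.788, -0.0]
contact_force: [-0.3, 2.2, -2.0]
gripper_width: 0.447
grasp_force: 30.3
T [0.37 0.25 0.04] [-0.05  0.42 -0.27  2.09  0.18  0.66 -0.2 ]
t: 9.5
eef_pos: [0.4911, 0.0744, 0.0391]
tool_rot: [-0.0, 0.69, 0.723, -0.0]
contact_force: [-0.5, 1.5, -1.4]
gripper_width: 0.447
grasp_force: 30.3
T [0.34 0.15 0.09] [-0.09  0.41 -0.23  2.09  0.15  0.65 -0.37]
t: 9.75
eef_pos: [0.4911, 0.0745, 0.0389]
tool_rot: [-0.0, 0.759, 0.651, -0.0]
contact_force: [-0.2, 1.7, -3.0]
gripper_width: 0.448
grasp_force: 30.4
T [0.37 0.15 0.09] [-0.13  0.41 -0.18  2.09  0.12  0.65 -0.54]
t: 10.0
eef_pos: [0.491, 0.0739, 0.0389]
tool_rot: [-0.0, 0.82, 0.573, -0.001]
contact_force: [-1.9, -1.5, 0.1]
gripper_width: 0.45
grasp_force: 30.5
T [-0.43  0.42  0.74] [-0.17  0.41 -0.13  2.1   0.09  0.64 -0.71]
```

Torque jumped to 0.74 N m after about 2.6 rad, which matches the line estimate for the stop. I'll press on a little to make sure.

```bash
g='import station as s;o=s.get_obs();print("T",o["torque"].round(2),o["q"].round(2))'
python3 -m creep '[[-1,0,0,0,0,0,-0.1],[-1,0,0,0,0,0,-0.1]]'; python3 -c "$g"
python3 -m creep '[[-1,0,0,0,0,0,-0.05],[-1,0,0,0,0,0,0],[-1,0,0,0,0,0,0]]'; python3 -c "$g"
python3 - <<'E'
from h import *
im,d=read_camera("side");o=get_obs();w,x,y,z=o['tool_rot'];print(np.arctan2(1-2*(x*x+z*z),2*(x*y-w*z)))
cv2.imwrite("pics/stop.png",cv2.resize(im[180:300,190:320,::-1],(650,600)))
E
```

```text
t: 10.25
eef_pos: [0.4909, 0.0741, 0.0389]
tool_rot: [-0.0, 0.873, 0.488, -0.001]
contact_force: [-1.5, 0.7, -0.6]
gripper_width: 0.447
grasp_force: 30.5
T [0.08 0.3  0.76] [-0.21  0.41 -0.08  2.1   0.05  0.64 -0.88]
t: 10.62
eef_pos: [0.4908, 0.0739, 0.0389]
tool_rot: [-0.0, 0.884, 0.467, -0.001]
contact_force: [-3.5, -0.4, 0.7]
gripper_width: 0.445
grasp_force: 30.6
T [0.1  0.74 0.61] [-0.22  0.41 -0.07  2.1   0.04  0.64 -0.92]
-0.5993102815692031
```

View pics/stop.png

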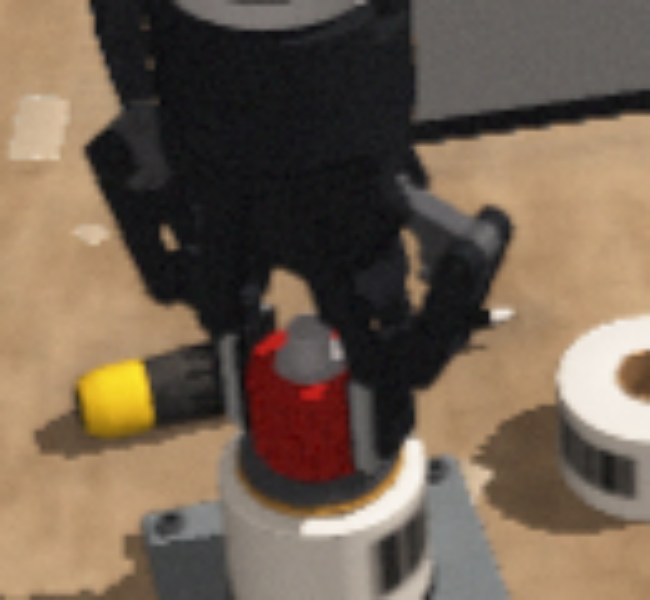

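The torque levelled off at 0.76 N m, so the grip is slipping on the stop. The line, at (338,348), now points ahead along the plate axis, so the nut is bottomed. Backing off a quarter turn.

```bash
g='import station as s;o=s.get_obs();print("T",o["torque"].round(2),o["q"].round(2))'
python3 -m creep '[[-1,0,0,0,0,0,0.1],[-1,0,0,0.1,0,0,0.15],[-1,0,0,0.2,0,0,0.15],[-1,0,0,0.1,0,0,0.15],[-1,0,0,0.2,0,0,0.15]]'; python3 -c "$g"
python3 -m creep '[[-1,0,0,0.1,0,0,0.15],[-1,0,0,0.2,0,0,0.15],[-1,0,0,0.1,0,0,0.15],[-1,0,0,0.2,0,0,0.15],[-1,0,0,0.2,0,0,0.15]]'; python3 -c "$g"
python3 -m creep '[[-1,0,0,0.1,0,0,0.14],[-1,0,0,0,0,0,0],[-1,0,0,0,0,0,0],[-1,0,0,0,0,0,0]]'; python3 -c "$g"
python3 - <<'E'
from h import *
im,d=read_camera("side");o=get_obs();w,x,y,z=o['tool_rot'];print(np.arctan2(1-2*(x*x+z*z),2*(x*y-w*z)))
cv2.imwrite("pics/back.png",cv2.resize(im[180:300,190:320,::-1],(650,600)))
E
```

```text
t: 11.3
eef_pos: [0.4913, 0.0738, 0.0396]
tool_rot: [-0.0, 0.67, 0.742, -0.0]
contact_force: [-2.6, 0.7, 0.6]
gripper_width: 0.446
grasp_force: 30.7
T [ 0.17  0.65 -0.05] [-0.08  0.41 -0.24  2.09  0.16  0.66 -0.32]
t: 11.92
eef_pos: [0.4917, 0.074, 0.0403]
tool_rot: [-0.0, 0.351, 0.936, 0.0]
contact_force: [-1.5, 1.2, -2.5]
gripper_width: 0.445
grasp_force: 30.4
T [ 0.28  0.33 -0.05] [ 0.07  0.43 -0.42  2.08  0.28  0.68  0.32]
t: 12.42
eef_pos: [0.4918, 0.0741, 0.0404]
tool_rot: [-0.0, 0.288, 0.958, 0.0]
contact_force: [-1.6, 2.3, -3.2]
gripper_width: 0.445
grasp_force: 30.4
T [ 0.61  0.24 -0.03] [ 0.1   0.44 -0.45  2.08  0.3   0.69  0.44]
0.9878449705592226
```

View pics/back.png

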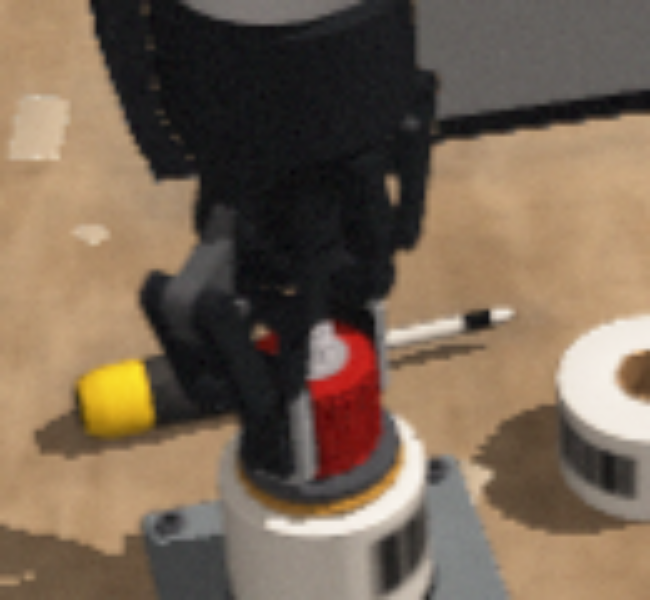

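The fingers still hold the nut. The line has gone round to the left behind the finger, the tool turned back 1.59 rad without slipping (0.05 N m), and nothing else moved.

```bash
python3 -c "from station import *;print(hand_in())"
```

```text
the job is handed in; nothing more can be done
None
```

I screwed the nut down to its stop, backed it off about 1.59 rad (a quarter turn is 1.571) and handed in while still gripping it at about 30 N; no verdict came back, and in the last side view the visible screwdriver and spare roll hadn't moved, though I didn't re-check the hex key.

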